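Unlock and open the sole press's control box

ROBOT

A 6-joint arm with a two-finger parallel gripper is mounted at the origin on the work surface. World frame = base frame: x ahead of the robot, y to its left, z up, the work surface at z = 0. Lengths are in m, angles in rad, forces in N, time in s.
With the tool pointing down it reaches from about 0.35 to 0.775 m from the base axis. Payload 7.3 kg.
Tool frame: the origin (TCP) lies at the very end of the fingers, on their centre line; the grasp point (between the pads) lies grip_point_offset behind it (grip_point_offset is the distance from the TCP to the grasp point, in m); z points along the fingers, y is the direction in which the jaws open and shut (so a half turn about z gives the same grasp; the last joint's range is limited). The gripper opens to 92 mm and grips with 3 to 60 N. Pads are 19 mm wide; open, the fingers measure 130 mm over their backs; the gripper's body (75 mm by 190 mm) begins 47 mm behind the grasp point.
Start: joints at [1.011, 0.342, 1.524, -0, 1.275, -0.146], TCP at [0.211, 0.481, 0.227] pointing down, gripper open.
Joint ranges: [-2.53, 2.53], [-0.77, 2.02], [0.04, 2.7], [-1, 4.14], [0.28, 2.66], [-3.11, 3.11]. Speed limits (rad/s): [2.57, 2.57, 3.14, 3.14, 3.14, 3.14].

INTERFACE

Orientations are given as [roll, pitch, yaw] about the fixed x, y, z axes, in that order (R = Rz(yaw) Ry(pitch) Rx(roll)).
In Python, from cell import * gives the robot as it stands.
- The arm moves only by the shell command python3 -m inch 'ROWS' [OPENING] [FORCE]. ROWS is JSON, a list that holds one entry, the list of rows, each a list of 4 numbers: the shift along the tool's x, y, z in mm, then the turn about the tool's z in rad. In form: [[[x, y, z, roll], ...]]. A call has 1 to 10 rows; each row shifts and turns the commanded pose from where the row before left it, along the tool's axes as they then stand; what a row does not reach is not made up. A row lasts 1/8 s, in which the tool goes at most 62.5 mm and 10.7 degrees, less where a joint would pass 70% of its speed; a pose out of reach is approached as far as the arm can. A call with a gripper value outside its range is refused whole. OPENING is the closure, from -1 (fully open) to 1 (shut), set as the call begins (- or left out, the last holds). The fingers move at their own pace and stop on an object; FORCE is the grip in N (left out, the last holds). Time passes only in rows, so rows that do not move let the fingers close. It gives the time, the measured TCP pose, the force and the opening at its end, in the units of the state.
- observe(): the state, without advancing time (a new reading comes with each control period).
- read_camera(name): name is "scene" or "top" or "wrist"; returns a dict with "img" (480x640x3 uint8, blue, green, red), "fx", "fy", "cx", "cy" (pixels), "eye" and "rotation" of the camera in the world; the wrist camera has in their place "T_tool_cam" (4x4, takes a point from camera to tool coordinates, whose origin is the TCP and whose axes are the flange's). Camera axes: x right, y down, z forward; pixel columns grow to the right and rows downward; lengths in m; the calibration is good to about 2 mm. A picture is of the moment at which its call begins: read the wrist's pose just before it. There is no depth.
- hand_in(): hands the job in, once; it reports no verdict.
Trained networks look in the newest picture that a camera, given by its name, has taken for a name from the list of things; names that differ only in an ending like _2 or _b are one class to them, and where a whole thing is asked for, a point or a joint stands for the part that bears it (a point fixed in the world has none). Each returns a list of dicts, best first, with "conf" (0 to 1); they miss things now and then, are a little off and sometimes report something else, mostly with a low value. They report only what shows in the picture. A call takes as long as a camera call.
- boxes_of(camera, label): "at" ([row, column] in pixels, amid what is visible of it).
- place_of(camera, label): "at" ([row, column] in pixels: a listed point, or the origin of a listed thing).
The state is a dict: "time": time; "qpos": joint angles; "qvel": joint speeds; "joint_efforts": joint torques, N m; "tool_pos": TCP position; "tool_rot": TCP orientation; "contact_force": force on the tool from outside, world axes, zero at the start; "torque": the same for the moment, N m; "opening": finger opening in m.
Only numpy, scipy, OpenCV 4.12 (cv2) and the standard library are available. Lean on these libraries where they do the work, as an engineer would, in place of code of your own. Each camera call takes 0.05 s, during which the arm holds its last target. There are 200 camera calls.

TASK

Two grey electrical boxes stand on the shoemaker's bench, each with a key standing in its cam latch. Give the key of the larger box a full quarter turn clockwise to release the latch, then swing that box's cover open by its handle until it stands about upright, and let go. Do not touch the smaller box.

Things in the scene. Friction and masses are not known exactly. Their poses are not given: they have to be found in the camera images.
- control_box: The larger grey steel box, fixed to the bench, 190 (x) by 280 (y) by 100 mm high, shut by a 4 mm cover (top at 104 mm). Origin: centre of its underside; x points away from the robot to the hinged edge (turned up to 20 degrees), z up. The cover's hinge is a line parallel to y at x = +95 mm, 100 mm above the bench. The offsets below are in this frame, cover shut.
- key_bow (a point): Centre of the larger box's key bow: a flat dark steel plate standing on edge, 38 mm long (its y), 10 mm thick (its x) and 26 mm tall, with its bottom 20 mm above the cover. At box x = -65, y = +65 mm, 137 mm above the bench, on the key's upright turning axis. Frame turns with the key.
- handle_bar (a point): Middle of the larger box's cover handle: a round steel bar 12 mm thick and 100 mm long parallel to the box's y, 40 mm over the cover's top, a 12 mm post at each end. At box x = -65, y = -60 mm, 144 mm above the bench when shut; it then runs on an arc of 166 mm radius about the hinge line. The bar may roll between the fingers. Frame turns with the cover.
- latch (a joint): Turn of the larger box's key and cam about its upright axis, rad: 0 = locked, bow parallel to the box's y; grows clockwise seen from above to the stop at 1.57, bow parallel to the box's x. Starts between 0 and 0.15. The cam holds the cover shut below about 1.2. Stays where it is left; takes about 0.12 N m to turn.
- cover (a joint): Swing of the larger box's cover, rad: 0 = shut, grows as its near edge (robot's side) rises up and away, 1.57 = upright, stop at 1.75. A stiff hinge: stays where it is left; takes about 8 N at the handle.
- junction_box: The smaller grey box, 130 (x) by 150 (y) by 75 mm high, the same style, with a key and handle of its own reaching 120 mm above the bench; fixed to the bench beside the larger one, on either side. Origin: centre of its underside, axes as for the larger box. Not to be touched.

How it is judged:
On the way, in this order (a step that is already met when the one before it is completed fails the run):
1. the larger box's key has been turned a quarter turn (at least 1.25 rad) while its cover is still shut (value of joint latch above 1.25 rad and value of joint cover below 0.1 rad), for 0.1 s.
2. the larger box's cover has been swung open about upright (at least 1.3 rad) (value of joint cover above 1.3 rad), for 0.2 s.
At the end, for the whole second after the job is handed in: The larger box's cover stands open by at least 1.3 rad (75 degrees) and is at rest, its key still turned at least 1.2 rad (value of joint cover above 1.3 rad and value of joint latch above 1.2 rad and velocity of joint cover between -0.05 and 0.05 rad/s); the robot touches nothing.
It fails at once if the smaller box is touched (more than 2 N) (contact force between any of the arm, the fingers and junction_box above 2 N).
It also fails if it takes over 58 s, if anything falls off the work surface, if the arm or the gripper's body presses on something with over 40 N, if the wrist force passes 120 N, or if a joint passes its speed limit or range.

## Working session

There is one attempt and no reset: what is moved stays moved. The work goes in short steps, Python scripts to look and compute and a shell command to move; the robot and the scene stay as the last step left them, time stands still between calls to the robot, and variables do not carry over. Pictures are saved under pics/ and viewed, about 8 in all and at most 12, crops included, and the job is handed in when it is done.

```bash
mkdir -p pics; ls; python3 - <<'E'
from cell import *
import cv2
s=observe(); print({k:s[k] for k in s})
try: print('gpo',grip_point_offset)
except Exception as e: print(e)
for c in ("top","scene"):
    d=read_camera(c); cv2.imwrite(f'pics/{c}0.png',d['img'])
    print(c,d['fx'],d['cx'],d['cy'],d['eye'],d['rotation'])
    for l in ("control_box","key_bow","handle_bar","junction_box"):
        print(l,place_of(c,l)[:3])
d=read_camera("wrist");print(d['T_tool_cam'],d['fx'])
E
```

```text
pics
{'time': 0.0, 'qpos': array([ 1.01098094e+00,  3.42733807e-01,  1.52498985e+00, -1.44017531e-05,
        1.27535698e+00, -1.45986132e-01]), 'qvel': array([ 0.00060101, -0.00047961, -0.000499  ,  0.00059403,  0.00162407,
        0.00167086]), 'joint_efforts': array([ 6.95552262e-04, -4.31241846e+01, -2.44218099e+01,  7.20028114e-02,
        5.58709516e-02, -1.23802511e-04]), 'tool_pos': array([0.2108839 , 0.4803662 , 0.22604867]), 'tool_rot': array([-3.14011849e+00, -2.02829087e-04,  2.72776745e+00]), 'contact_force': array([ 0.44176367, -0.16559408,  0.27543504]), 'torque': array([ 0.01443768, -0.01766389,  0.00988094]), 'opening': 0.09183245486201559}
gpo 0.0188
top 520.782101515088 317.79083635961797 233.37990828359028 [0.37827203 0.00148965 0.93129358] [-2.92591390e+00 -3.46852270e-04 -1.61178564e+00]
control_box [{'at': [239.2, 423.4], 'conf': 0.94}]
key_bow [{'at': [263.4, 400.2], 'conf': 0.68}]
handle_bar [{'at': [258.7, 480.0], 'conf': 0.91}]
junction_box [{'at': [275.8, 228.1], 'conf': 0.57}]
scene 567.6435402010535 319.2840914536048 238.3493596743884 [ 0.95159474 -0.28285298  0.84729837] [-2.55635415 -0.0086994   0.97866278]
control_box [{'at': [340.4, 223.3], 'conf': 0.85}]
key_bow [{'at': [242.0, 227.3], 'conf': 0.85}]
handle_bar [{'at': [284.7, 148.7], 'conf': 0.61}]
junction_box [{'at': [218.4, 376.1], 'conf': 0.64}]
[[ 1.98433989e-04 -9.58853980e-01 -2.83899642e-01  7.74150364e-02]
 [ 9.99999782e-01  3.69042316e-04 -5.47460176e-04 -4.58512229e-04]
 [ 6.29705350e-04 -2.83899471e-01  9.58853844e-01 -1.57506107e-01]
 [ 0.00000000e+00  0.00000000e+00  0.00000000e+00  1.00000000e+00]] 419.68574165790426
```

```bash
cat > h.py <<'E'
from cell import *
import numpy as np, cv2
from scipy.spatial.transform import Rotation as Ro
def cam(c):
    s=observe(); d=read_camera(c)
    if c=="wrist":
        T=np.eye(4);T[:3,:3]=Ro.from_euler('xyz',s['tool_rot']).as_matrix();T[:3,3]=s['tool_pos']
        W=T@d['T_tool_cam']; d['R']=W[:3,:3];d['e']=W[:3,3]
    else: d['R']=Ro.from_euler('xyz',d['rotation']).as_matrix();d['e']=np.array(d['eye'])
    return d
def at_z(d,rc,z):
    v=d['R']@[(rc[1]-d['cx'])/d['fx'],(rc[0]-d['cy'])/d['fy'],1]
    return d['e']+v*(z-d['e'][2])/v[2]
Z={"control_box":0,"key_bow":.137,"handle_bar":.144,"junction_box":0}
def look(c):
    d=cam(c)
    for l in Z:
        for p in place_of(c,l)[:2]: print(c,l,p['conf'],p['at'],at_z(d,p['at'],Z[l]).round(4))
    return d
E
python3 - <<'E'
from h import *
look("top");look("scene")
E
```

```text
top control_box 0.59 [238.6, 422.6] [ 0.5645 -0.1981  0.    ]
top key_bow 0.77 [266.8, 399.1] [ 0.4944 -0.1289  0.137 ]
top handle_bar 0.57 [259.6, 480.1] [ 0.4994 -0.2524  0.144 ]
top junction_box 0.61 [273.7, 227.1] [0.5146 0.159  0.    ]
scene control_box 0.65 [339.1, 222.6] [ 0.5646 -0.2001  0.    ]
scene key_bow 0.93 [245.3, 227.0] [ 0.4988 -0.1362  0.137 ]
scene handle_bar 0.84 [285.6, 150.6] [ 0.5032 -0.2594  0.144 ]
scene junction_box 0.78 [218.1, 379.0] [0.5135 0.1529 0.    ]
```

View pics/top0.png

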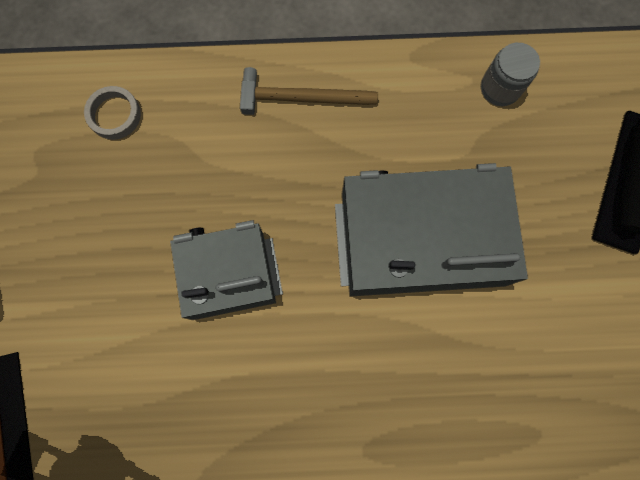

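View pics/scene0.png

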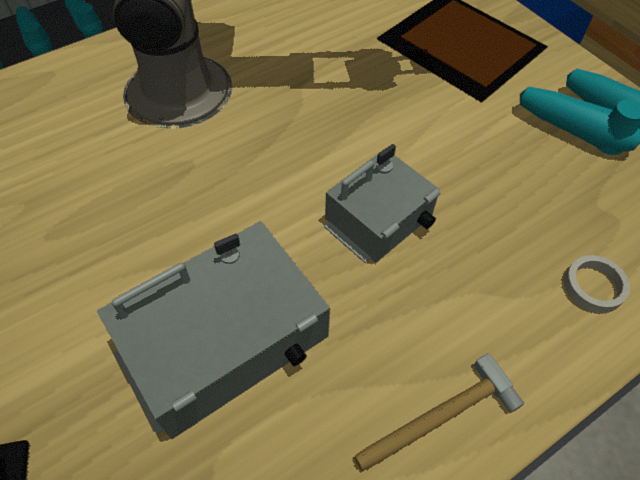

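The larger box is on the right, with its key at about (265, 401) and its handle at (260, 482) in the top view. The smaller box is on the left. Box yaw is about 2°. I'll move above the key now.

```bash
python3 -m inch '[[[0,0,0,0.185],[0,0,0,0.185],[0,0,0,0.185],[0,0,0,0.185],[0,0,0,0.185],[0,0,0,0.185],[-40,16,-5,0],[-57,24,-5,0],[-57,24,-5,0],[-57,24,-5,0]]]' -1 20
python3 -m inch '[[[-57,24,0,0],[-57,24,0,0],[-57,24,0,0],[-57,24,0,0],[-57,24,0,0],[-57,24,0,0],[-45,19,0,0],[-28,11,0,0],[0,0,0,0],[0,0,0,0]]]'
python3 - <<'E'
from h import *
d=look("wrist"); cv2.imwrite('pics/w1.png',d['img'])
s=observe();print(s['tool_pos'],s['tool_rot'],s['time'])
E
```

```text
time: 2.3
tool_pos: [0.3094, 0.2724, 0.247]
tool_rot: [3.141, -0.0, 1.619]
contact_force: [1.6, -0.2, 0.1]
opening: 0.092
time: 3.55
tool_pos: [0.5018, -0.1317, 0.2466]
tool_rot: [-3.141, -0.001, 1.618]
contact_force: [0.4, -0.0, 0.7]
opening: 0.0922
wrist control_box 0.68 [261.8, 378.3] [ 0.5602 -0.1987  0.    ]
wrist key_bow 0.57 [233.5, 311.0] [ 0.4927 -0.1324  0.137 ]
wrist handle_bar 0.68 [398.6, 312.1] [ 0.4985 -0.2556  0.144 ]
[ 0.50206082 -0.13145436  0.24698744] [3.14124485e+00 5.11644654e-05 1.61899223e+00] 3.8
```

View pics/w1.png

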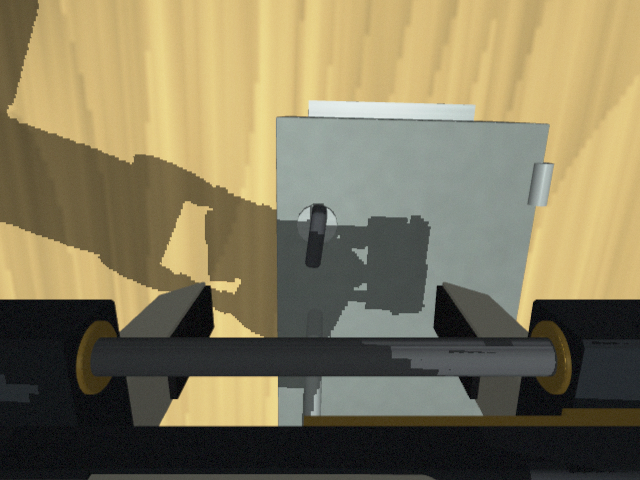

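The key bow is at (235, 316) in the wrist view and leans about 0.1 rad clockwise. I'll turn to match it, centre, and go down.

```bash
python3 -m inch '[[[0,0,0,0.1],[-2,-7,20,0],[0,0,40,0],[0,0,40,0],[0,0,26,0],[0,0,0,0],[0,0,0,0]]]' 
python3 -m inch '[[[0,0,0,0],[0,0,0,0],[0,0,0,0],[0,0,0,0],[0,0,0,0],[0,0,0,0],[0,0,0,0],[0,0,0,0]]]' 1 25
python3 - <<'E'
from h import *
d=look("wrist"); cv2.imwrite('pics/w2.png',d['img'])
s=observe();print(s['tool_pos'],s['tool_rot'],s['torque'],s['time'])
E
```

```text
time: 4.68
tool_pos: [0.4958, -0.1339, 0.1219]
tool_rot: [3.14, 0.001, 1.518]
contact_force: [-0.2, -0.0, 0.0]
opening: 0.0918
time: 5.68
tool_pos: [0.4951, -0.1339, 0.1207]
tool_rot: [-3.142, -0.0, 1.518]
contact_force: [-0.4, 0.1, -0.4]
opening: 0.0166
wrist control_box 0.77 [309.5, 419.0] [ 0.5606 -0.1987  0.    ]
wrist key_bow 0.55 [323.8, 323.5] [ 0.4944 -0.1331  0.137 ]
[ 0.49662437 -0.13408963  0.12089202] [3.13816040e+00 2.47683714e-04 1.51730628e+00] [-0.07836448 -0.8179313  -0.10727402] 5.925
```

View pics/w2.png

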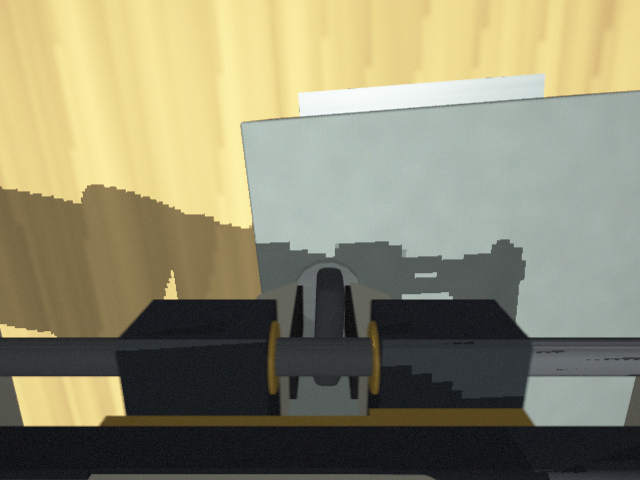

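The key at (320, 328) is between the fingers, which are still closing. I'll let them finish.

```bash
python3 -m inch '[[[0,0,0,0],[0,0,0,0],[0,0,0,0],[0,0,0,0]]]' 1 25
python3 -c "
from h import *
s=observe();print(s['torque'],s['contact_force'],s['tool_rot'])"
```

```text
time: 6.42
tool_pos: [0.4966, -0.1341, 0.1209]
tool_rot: [3.138, 0.0, 1.517]
contact_force: [5.6, 0.1, -2.3]
opening: 0.0096
[-0.09192724 -0.77924584 -0.17108805] [ 5.61094701  0.05804553 -2.25573129] [3.13815624e+00 2.66996291e-04 1.51736556e+00]
```

```bash
python3 -m inch '[[[0,2,0,0],[0,0,0,0.15],[0,0,0,0.15],[0,0,0,0.15],[0,0,0,0.15],[0,0,0,0.15],[0,0,0,0.15],[0,0,0,0]]]'
python3 -c "
from h import *
s=observe();print(s['torque'],s['contact_force'],s['tool_rot'])"
```

```text
time: 7.42
tool_pos: [0.4963, -0.1337, 0.1207]
tool_rot: [-3.14, 0.001, 0.619]
contact_force: [-4.2, 1.7, 3.6]
opening: 0.01
[ 0.09703766  0.8303337  -0.1704442 ] [-4.22658746  1.68143476  3.55097718] [-3.13998276e+00  1.14470833e-03  6.19137684e-01]
```

```bash
python3 -m inch '[[[0,0,0,0.15],[0,0,0,0.15],[0,0,0,0.15],[0,0,0,0.07],[0,0,0,0.03],[0,0,0,0],[0,0,0,0]]]'
python3 - <<'E'
from h import *
d=cam("wrist"); cv2.imwrite('pics/w3.png',d['img'])
s=observe();print(s['torque'],s['contact_force'],s['tool_rot'],s['opening'])
E
```

```text
time: 8.3
tool_pos: [0.4962, -0.1334, 0.1207]
tool_rot: [-3.14, 0.002, 0.072]
contact_force: [-4.6, 2.0, 5.3]
opening: 0.01
[0.35877264 0.97146649 0.03854086] [-5.75680592  2.77860947  4.83735986] [-3.14026877e+00  1.96541764e-03  7.15899327e-02] 0.009820305157879228
```

View pics/w3.png

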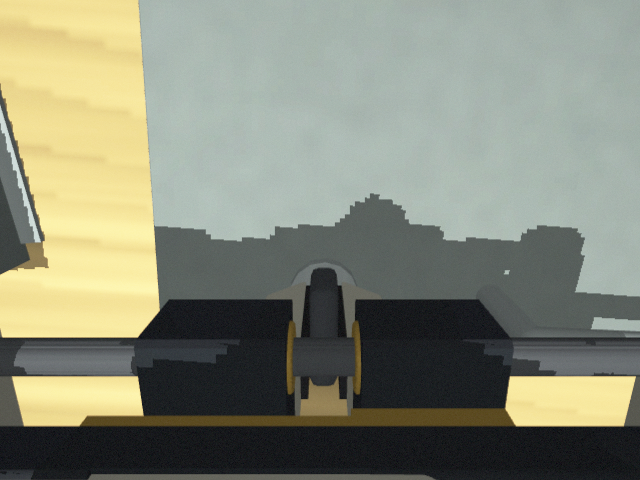

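The key and fingers are at tool yaw 0.07, so the latch is about 1.5 rad, near its stop. I'll open partway, rise, and go to the handle.

```bash
python3 -m inch '[[[0,0,0,0],[0,0,0,0],[0,0,0,0],[0,0,0,0],[0,0,-20,0],[0,0,-40,0],[0,0,-50,0],[0,0,0,-0.185],[0,0,0,-0.185],[0,0,0,-0.185]]]' 0.13
python3 -m inch '[[[0,0,0,-0.185],[0,0,0,-0.185],[0,0,0,-0.185],[0,0,0,-0.185],[0,0,0,-0.185],[0,0,0,-0.068],[-55,5,0,0],[-55,5,0,0],[0,0,0,0],[0,0,0,0]]]' -1
python3 - <<'E'
from h import *
d=look("wrist"); cv2.imwrite('pics/w4.png',d['img'])
look("top")
s=observe();print(s['tool_pos'],s['tool_rot'],s['opening'])
E
```

```text
time: 9.6
tool_pos: [0.4971, -0.134, 0.2308]
tool_rot: [3.141, -0.0, 0.629]
contact_force: [0.1, 0.5, -0.7]
opening: 0.0397
time: 10.85
tool_pos: [0.5118, -0.243, 0.2303]
tool_rot: [-3.141, -0.001, 1.615]
contact_force: [-1.2, 0.1, -0.6]
opening: 0.0919
wrist control_box 0.55 [151.4, 379.0] [ 0.5593 -0.198   0.    ]
wrist key_bow 0.77 [48.2, 301.1] [ 0.4937 -0.1332  0.137 ]
wrist handle_bar 0.77 [264.7, 304.0] [ 0.4995 -0.2572  0.144 ]
wrist junction_box 0.75 [266.1, 304.3] [ 0.495  -0.3121  0.    ]
top control_box 0.65 [239.7, 422.8] [ 0.5625 -0.1983  0.    ]
top key_bow 0.62 [266.2, 401.5] [ 0.4952 -0.1326  0.137 ]
top handle_bar 0.82 [260.1, 478.8] [ 0.4987 -0.2504  0.144 ]
top junction_box 0.56 [273.8, 225.6] [0.5145 0.1617 0.    ]
[ 0.51210861 -0.2431442   0.230792  ] [ 3.14143585e+00 -1.18424674e-05  1.61628017e+00] 0.09196514871471773
```

View pics/w4.png

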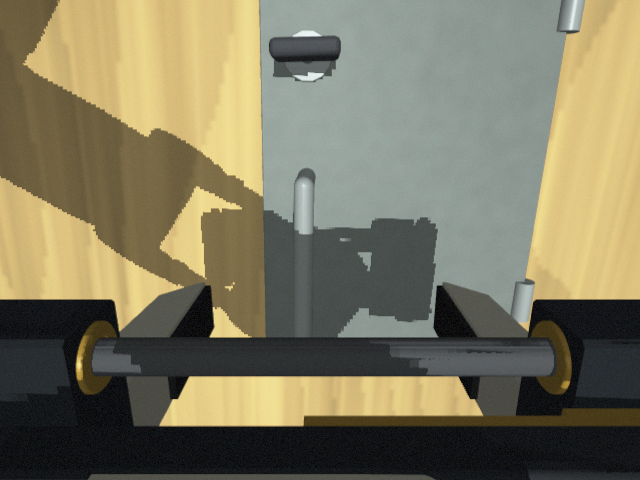

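The key at (47, 305) lies along the box's x, and the bar at column 304 is parallel to the jaws. I'll go down and grip it.

```bash
python3 -m inch '[[[-12,-12,20,0],[0,0,40,0],[0,0,30,0],[0,0,10,0],[0,0,0,0],[0,0,0,0]]]'
python3 -m inch '[[[0,0,0,0],[0,0,0,0],[0,0,0,0],[0,0,0,0],[0,0,0,0],[0,0,0,0],[0,0,0,0],[0,0,0,0],[0,0,0,0],[0,0,0,0]]]' 1 30
python3 -m inch '[[[0,0,0,0],[0,0,0,0]]]'
python3 - <<'E'
from h import *
s=observe();p=s['tool_pos'];print(p,s['tool_rot'],s['contact_force'],s['opening'])
t0=np.arctan2(44,160)
th=np.array([0,.1,.2,.3,.4,.5,.6,.7,.8,.9,1,1.1,1.2,1.3,1.4,1.45,1.5])
x=-160*np.cos(th)+44*np.sin(th);z=160*np.sin(th)+44*np.cos(th)
for i in range(1,len(th)):print(th[i],(x[i]-x[i-1]).round(1),(z[i]-z[i-1]).round(1),(x[i]-x[0]).round(1),(z[i]-z[0]).round(1))
E
```

```text
time: 12.1
tool_pos: [0.5014, -0.2564, 0.1321]
tool_rot: [3.139, 0.001, 1.616]
contact_force: [-0.3, 0.1, 0.1]
opening: 0.092
time: 13.35
tool_pos: [0.4996, -0.256, 0.1306]
tool_rot: [-3.14, -0.0, 1.616]
contact_force: [-5.4, -0.1, 2.4]
opening: 0.0109
time: 13.6
tool_pos: [0.4996, -0.256, 0.1306]
tool_rot: [-3.14, -0.001, 1.616]
contact_force: [-5.6, -0.3, 2.6]
opening: 0.0108
[ 0.49961714 -0.2559918   0.13061204] [-3.13961975e+00 -5.07725451e-04  1.61563685e+00] [-5.59190494 -0.29779696  2.57446492] 0.010843956083911997
0.1 5.2 15.8 5.2 15.8
0.2 6.7 15.2 11.9 30.9
0.3 8.2 14.4 20.1 45.3
0.4 9.6 13.5 29.8 58.8
0.5 10.9 12.5 40.7 71.3
0.6 12.1 11.3 52.8 82.7
0.7 13.2 10.1 66.0 92.7
0.8 14.1 8.7 80.1 101.4
0.9 14.9 7.3 95.0 108.7
1.0 15.6 5.7 110.6 114.4
1.1 16.1 4.1 126.6 118.6
1.2 16.4 2.5 143.0 121.1
1.3 16.6 0.9 159.6 121.9
1.4 16.6 -0.8 176.2 121.2
1.45 8.2 -1.0 184.4 120.1
1.5 8.2 -1.4 192.6 118.7
```

```bash
python3 -m inch '[[[0,5.2,-15.8,0],[0,6.7,-15.2,0],[0,8.2,-14.4,0],[0,0,0,0]]]'
python3 -c "
from h import *
s=observe();print(s['torque'],s['contact_force'],s['tool_pos'])"
```

```text
time: 14.1
tool_pos: [0.5192, -0.2556, 0.1765]
tool_rot: [-3.138, 0.0, 1.616]
contact_force: [-8.9, -1.5, 6.1]
opening: 0.0109
[-0.35922733  1.66317504 -0.12987092] [-8.91776525 -1.54280663  6.08621435] [ 0.51919765 -0.25556727  0.17647542]
```

```bash
python3 -m inch '[[[0,9.6,-13.5,0],[0,10.9,-12.5,0],[0,12.1,-11.3,0],[0,13.2,-10.1,0],[0,0,0,0]]]'
python3 - <<'E'
from h import *
s=observe();print(s['torque'],s['contact_force'],s['tool_pos'])
d=cam("scene"); cv2.imwrite('pics/s5.png',d['img'])
E
```

```text
time: 14.72
tool_pos: [0.5644, -0.2546, 0.2259]
tool_rot: [-3.138, 0.003, 1.615]
contact_force: [-13.5, -1.4, 15.6]
opening: 0.011
[-0.50135809  2.79641511 -0.11381422] [-13.50564232  -1.37113447  15.62071872] [ 0.56437114 -0.25456268  0.22592764]
```

View pics/s5.png

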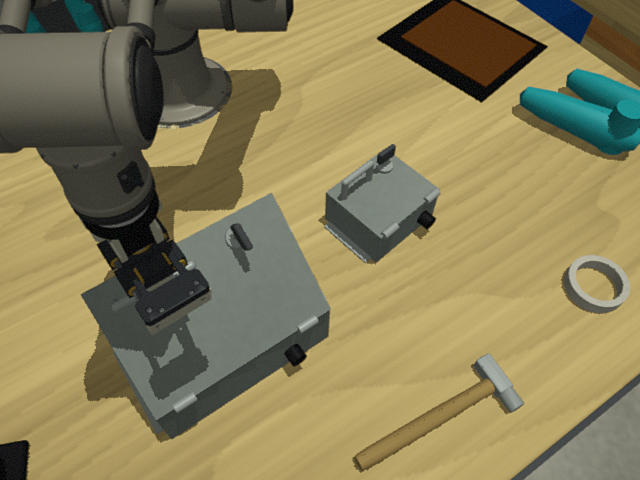

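The cover is rising with the handle, about 0.7 rad open. The pull is mostly radial, so I'll widen the arc by about 3 mm.

```bash
python3 -m inch '[[[0,12.5,-11,0],[0,15,-8,0],[0,15.6,-6,0],[0,0,0,0]]]'
python3 - <<'E'
from h import *
s=observe();print(s['torque'],s['contact_force'],s['tool_pos'])
E
```

```text
time: 15.28
tool_pos: [0.6096, -0.2534, 0.25]
tool_rot: [3.141, 0.005, 1.615]
contact_force: [-4.3, -5.9, 6.8]
opening: 0.011
[-1.10874881  0.7692768  -0.07626437] [-4.29153553 -5.8883054   6.77498032] [ 0.60963743 -0.25340397  0.25000928]
```

```bash
python3 -m inch '[[[0,16.1,-4.1,0],[0,16.4,-2.5,0],[0,16.6,-0.9,0],[0,0,0,0]]]'
python3 - <<'E'
from h import *
s=observe();print(s['torque'],s['contact_force'],s['tool_pos'])
E
```

```text
time: 15.78
tool_pos: [0.6595, -0.2519, 0.2577]
tool_rot: [3.138, 0.006, 1.614]
contact_force: [0.3, -8.5, 7.1]
opening: 0.0108
[-1.49076706  0.12441442 -0.14324219] [ 0.27612091 -8.47456204  7.06943377] [ 0.65950138 -0.25194631  0.25770887]
```

```bash
python3 -m inch '[[[-2,15,0.5,0],[-2,12,1,0],[0,3,0.5,0],[0,0,0,0],[0,0,0,0]]]'
python3 - <<'E'
from h import *
s=observe();print(s['torque'],s['contact_force'],s['tool_pos'])
d=cam("scene"); cv2.imwrite('pics/s6.png',d['img'])
E
```

```text
time: 16.4
tool_pos: [0.689, -0.2515, 0.2551]
tool_rot: [3.14, 0.001, 1.616]
contact_force: [-1.6, 0.9, 5.1]
opening: 0.011
[-0.08659676  0.56133844 -0.08296506] [-1.56342346  0.91312592  5.10345241] [ 0.68895424 -0.25150376  0.25506284]
```

View pics/s6.png

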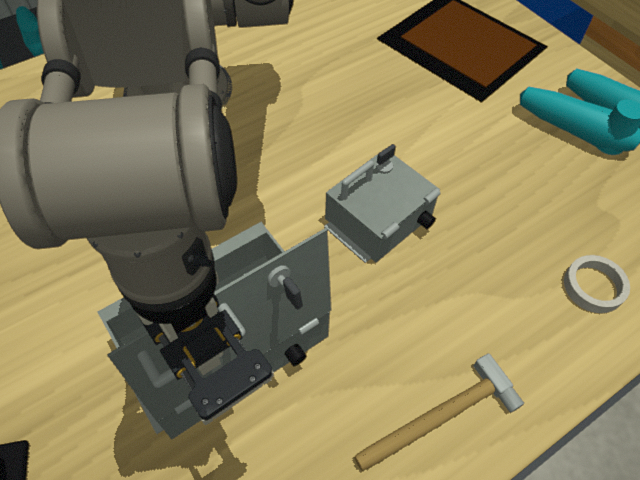

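The cover is near upright, about 1.48 rad by the arc travelled. I'll open slightly, since there's little room on the cover side, then lift straight up.

```bash
python3 -m inch '[[[0,0,0,0],[0,0,0,0],[0,0,0,0],[0,0,0,0]]]' 0.48
python3 -m inch '[[[0,0,-10,0],[0,0,-15,0],[0,0,-20,0],[0,0,-20,0],[0,0,-20,0],[0,0,0,0],[0,0,0,0]]]'
python3 - <<'E'
from h import *
s=observe();print(s['torque'],s['contact_force'],s['tool_pos'],s['qpos'])
E
```

```text
time: 16.95
tool_pos: [0.6887, -0.2515, 0.2537]
tool_rot: [-3.141, -0.0, 1.616]
contact_force: [-0.6, 0.2, -0.9]
opening: 0.0236
time: 17.82
tool_pos: [0.6886, -0.2515, 0.3383]
tool_rot: [-3.141, -0.001, 1.616]
contact_force: [-0.5, -0.3, -0.5]
opening: 0.0238
[-0.06653708  0.05255586 -0.04731173] [-0.53406177 -0.34544591 -0.54831657] [ 0.68858616 -0.25148439  0.33828085] [-4.54614505e-01  7.73422548e-01  4.88047774e-01  9.24143127e-05
  1.88102460e+00 -4.99552424e-01]
```

Released and clear. I'll back off above the cover's edge, toward the robot, and check.

```bash
python3 -m inch '[[[0,0,-20,0],[0,-30,-10,0],[0,-55,0,0],[0,-55,0,0],[0,-55,0,0],[0,-55,0,0],[0,0,0,0],[0,0,0,0]]]'
python3 - <<'E'
from h import *
s=observe();print(s['contact_force'],s['tool_pos'],s['time'])
d=look("scene"); cv2.imwrite('pics/s7.png',d['img'])
E
```

```text
time: 18.82
tool_pos: [0.439, -0.2628, 0.3688]
tool_rot: [3.141, -0.0, 1.615]
contact_force: [0.6, -0.1, -0.6]
opening: 0.0236
[ 0.55119818 -0.09979095 -0.64048451] [ 0.43903677 -0.26278656  0.36881516] 18.825
scene control_box 0.73 [294.2, 292.1] [ 0.5579 -0.0642  0.    ]
scene key_bow 0.89 [295.5, 292.4] [ 0.6236 -0.1003  0.137 ]
scene handle_bar 0.75 [356.9, 201.5] [ 0.6371 -0.2489  0.144 ]
scene junction_box 0.59 [217.4, 378.2] [0.5114 0.1526 0.    ]
```

View pics/s7.png

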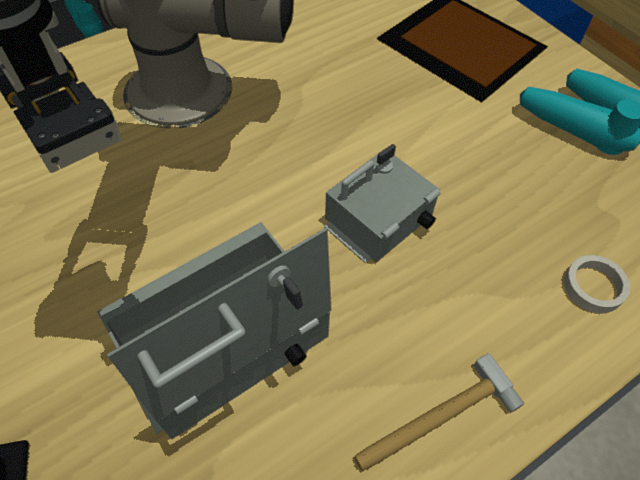

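The cover stands near upright with the handle at about (357, 201), the key is turned, and the arm is clear. I'll do a quick angle check from the handle pixel and then hand in.

```bash
python3 - <<'E'
from h import *
d=cam("scene"); p=place_of("scene","handle_bar")[0]
R=Ro.from_euler('z',.047).as_matrix()
b=[]
for t in np.arange(1.1,1.75,.01):
    q=np.array([.562,-.199,0])+R@[.095-.16*np.cos(t)+.044*np.sin(t),-.06,.1+.16*np.sin(t)+.044*np.cos(t)]
    c=d['R'].T@(q-d['e']); px=[d['cy']+d['fy']*c[1]/c[2],d['cx']+d['fx']*c[0]/c[2]]
    b.append((np.hypot(*(np.array(px)-p['at'])),t))
print(min(b)); 
if min(b)[1]>1.38: print(hand_in())
E
```

```text
(np.float64(1.4469617642576762), np.float64(1.4900000000000004))
the job is handed in; nothing more can be done
None
```

I turned the larger box's key clockwise to about 1.5 rad, close to its stop, with the cover still shut. I then gripped the cover's handle, swung the cover open to about 1.48 rad, let go, and backed the arm away. The job is handed in at about 19 s of the 58 s allowed. The hand-in gives no verdict.

- **Cover angle:** two checks agree that it is near upright. The arc travelled gives about 1.48 rad, and the handle's position in the scene image gives 1.49 rad with a 1.4-pixel residual. I did not measure its speed, but the cover was still standing open in the last picture.
- **Key:** it lay along the box's x axis in the wrist view after the turn. I judged the latch angle from the tool's yaw and that picture, not from a direct reading.
- **Contact:** the wrist force was under 1 N after release. No move went near the smaller box, and its detected position stayed the same.
- **Disagreements:**
  - The radial pull rose to about 20 N midway through the swing, so I widened the arc by about 3 mm and the force fell.
  - In one wrist view the network reported a false smaller box, with a confidence of 0.75. I ignored it because it lay on the larger box's handle.

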